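Charge the bench air receiver by hand

TASK

Charge the air receiver: push the bleed-valve lever round until it stands square across its outlet (closed), then pump the spring plunger with full strokes until the pressure pin stands fully out of its boss. Use only the closed fingertips; do not grip anything, do not touch the pin, and leave the loose things round about where they lie. Finish clear, with the plunger back up and the valve still closed.

Things in the scene. Friction and masses are not known exactly. Their poses are not given: they have to be found in the camera images.
- air_charger: hand air charger, fast on the worktop: base plate 126 (x) x 240 (y) mm, upright pump barrel at its left end (axis x 0, y 78 mm in its frame), lying grey tank at its right, and on the tank a manifold block (x 3 to 37, y -92 to 4, top at z 97 mm). Origin on the worktop below the plate's middle; x points from its front to its back, y to its left, z up
- plunger (a joint): how far the plunger is pressed, m: 0 up (at rest), 0.025 a full stroke, where it meets a rubber buffer (hard stop at 0.030). A spring resists with about 3 N at the top and 11 N at 0.025, the pin's drive with about 1 N more, the buffer with about 2.5 N more per mm; it comes back up by itself in under 0.5 s when let go
- plunger_top (a point): centre of the top of the plunger's black domed palm button, 52 mm across and 17 mm thick, 137 mm above the worktop at rest; press it straight down
- pressure_pin (a joint): how far the pressure pin is out, m: 0 to 0.002 at the start, about 0.024 fully out. With the valve closed each full downstroke drives it 4 to 6 mm farther (short strokes less; they also stop driving it a little early) and it stays, sagging under 1 mm; with the valve open pumping does not move it. Further strokes do no harm
- pin_tip (a point): tip of the pressure pin, an upright steel pin 10 mm thick, at x 20, y -10 mm in the charger's frame; 5 mm proud of its brass boss (115 mm above the worktop) when in, 29 mm proud when fully out
- bleed_lever (a joint): angle of the bleed-valve lever about its upright pivot, rad: 0 = along the outlet, pointing to the charger's front (open; it starts at 0 to 0.3); 1.571 = square across it, pointing to the charger's right (-y), closed, at a stop. Grows anticlockwise seen from above. About 1 N at the grip moves it and it stays where it is left
- lever_grip (a point): middle of the lever's black grip, 40 mm long, 12 mm wide and 12 mm high (108 to 120 mm above the worktop), 50 mm from the pivot; the point's x axis points from it to the pivot
- lever_pivot (a point): point on the lever's pivot axis (x -16, y -72 mm in the charger's frame) at the height of the grip's middle (114 mm). The brass outlet below the lever runs 38 mm from here to the charger's front, its top 99 mm above the worktop
- black_tape: bystander, loose: roll of black tape 59 mm across, 18 mm high, behind the charger; origin under its middle
- white_dish: bystander, loose: white dish 37 mm across, 10 mm high, beside the pump barrel; origin under its middle
- wire_spool: bystander, loose: spool of wire standing on its flange, 55 mm across, 34 mm high, behind the charger; origin under its middle

How it is judged:
By the outcome, as a careful person would: the job done as asked, in the order asked, and still so for the second after the job is handed in, with the robot touching nothing.
It also fails if it takes over 45 s, if anything falls off the work surface, if the arm or the gripper's body presses on something with over 40 N, if the wrist force passes 120 N, or if a joint passes its speed limit or range.

ROBOT

A 6-joint arm with a two-finger parallel gripper is mounted at the origin on a cart in front of the work surface, level with it; the furniture and walls round the work are solid. World frame = base frame: x ahead of the robot, y to its left, z up, the work surface at z = 0. Lengths are in mm, angles in rad, forces in N, time in s.
With the tool pointing down it reaches from about 400 to 825 mm from the base axis. Payload 7 kg.
Tool frame: the origin (TCP) lies at the very end of the fingers, on their centre line; the grasp point (between the pads) lies 19 mm behind it; z points along the fingers, y is the line along which they close (so a half turn about z gives the same grasp; the last joint's range is limited). The gripper opens to 88 mm and grips with 3 to 60 N. Pads are 19 mm wide; open, the fingers measure 130 mm over their backs; the gripper's body (78 mm by 193 mm) begins 47 mm behind the grasp point.
Start: joints at [-0.919, 0.359, 0.012, 0, -1.224, -0.288], TCP at [240.156, -630.809, 226.561] pointing down, gripper open.
Joint ranges: [-3.07, 3.07], [-1.43, 2.12], [-1.02, 1.25], [-3.03, 1.67], [-3.05, -0], [-3.03, 3.03]. Speed limits (rad/s): [2.39, 2.39, 3.01, 3.14, 3.14, 3.14].

INTERFACE

Orientations are given as a unit quaternion [x, y, z, w].
In Python, from plant import bot gives the robot as it stands. Calls block until the motion is done:
- bot.move_ptp(position, orientation): joint-space move of the TCP to a pose.
- bot.line_to(position, velocity=150, ori=None): straight line of the TCP; ori=None keeps the orientation; velocity is the mean speed in mm/s.
- bot.move_joints(angles): joint-space move.
- bot.move_gripper(opening, force=None): finger opening in mm; force is the grip in N (None keeps the last); returns when the fingers have stopped.
- bot.pause(seconds).
- bot.solve_ik(position, orientation): joint angles nearest the present ones, or None.
- bot.read_state(): the state.
- bot.camera(name): name is "scene" or "top" or "wrist"; returns the picture (400x640x3 uint8, red, green, blue); there is no depth.
- bot.get_calibration(name): a dict with "fx", "fy", "cx", "cy" (pixels), "view" (4x4, takes a point from world to camera coordinates); the wrist camera has in their place "T_tool_cam" (4x4, takes a point from camera to tool coordinates, whose origin is the TCP and whose axes are the flange's). Camera axes: x right, y up, looking along -z (the intrinsics and any distortion apply to the point x, -y, -z); pixel columns grow to the right and rows downward; lengths in mm; the calibration is good to about 2 mm. A picture is of the moment at which its call begins: read the wrist's pose just before it. get_calibration takes no time and is no camera call.
A pose or a line that the arm cannot do raises bot.Unreachable and nothing moves.
- bot.close_job(): hands the job in; it is judged then, once.
The state is a dict: "t": time; "joint_pos": joint angles; "qvel": joint speeds; "tau": joint torques, N m; "tcp_pos": TCP position; "eef_rot": TCP orientation; "contact_force": force on the tool from outside, world axes, zero at the start; "moment": the same for the moment, N m; "width": finger opening in mm; "finger_force": force on a finger pad.
Only numpy, scipy, OpenCV 4.12 (cv2) and the standard library are available. Lean on these libraries where they do the work, as an engineer would, in place of code of your own. Each camera call takes 0.05 s, during which the arm holds its last target. There are 200 camera calls.

## Working session

There is one attempt and no reset: what is moved stays moved. The work goes in short steps, each a Python script; the robot and the scene stay as the last script left them, time stands still between calls to the robot, and variables do not carry over. Pictures are saved under pics/ and viewed, at most 10 in all, crops included, and the job is handed in when it is done.

```bash
mkdir -p pics; ls; python3 - <<'E'
from plant import bot
import cv2,numpy as np
for n in("scene","top"):
    cv2.imwrite(f"pics/{n}0.png",bot.camera(n)[:,:,::-1]); c=bot.get_calibration(n); print(n,{k:np.round(v,3).tolist() for k,v in c.items()})
print(bot.get_calibration("wrist")); s=bot.read_state(); print(s["t"],s["tcp_pos"],s["eef_rot"])
E
```

```text
pics
scene {'fx': 519.388, 'fy': 519.388, 'cx': 316.624, 'cy': 196.064, 'view': [[-0.949, -0.315, 0.013, 598.249], [0.272, -0.799, 0.536, -169.179], [-0.158, 0.512, 0.844, -930.226], [0.0, 0.0, 0.0, 1.0]]}
top {'fx': 492.581, 'fy': 492.581, 'cx': 327.01, 'cy': 211.881, 'view': [[-0.003, -1.0, -0.004, 94.91], [0.977, -0.004, 0.212, -624.589], [-0.212, -0.003, 0.977, -833.84], [0.0, 0.0, 0.0, 1.0]]}
{'fx': 354.9544939632798, 'fy': 354.9544939632798, 'cx': 317.75346607967657, 'cy': 198.95370142098855, 'T_tool_cam': array([[-7.30135217e-04,  9.55393353e-01,  2.95335417e-01,
         8.02255623e+01],
       [ 9.99999085e-01,  3.61332620e-04,  1.30333087e-03,
        -1.36707776e+00],
       [ 1.13847933e-03,  2.95336098e-01, -9.55392743e-01,
        -1.57941598e+02],
       [ 0.00000000e+00,  0.00000000e+00,  0.00000000e+00,
         1.00000000e+00]])}
0.1 [ 240.01844969 -630.43322763  225.72175161] [-1.80853145e-01  9.83509836e-01  7.08057654e-04 -2.03415144e-04]
```

View pics/scene0.png

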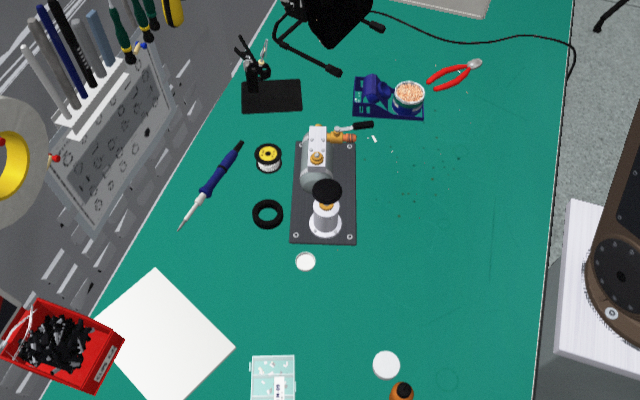

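View pics/top0.png

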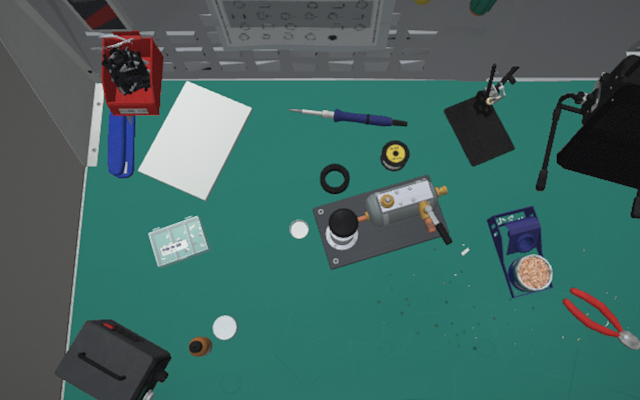

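The scene view shows the charger with the button at about (327,191) and the lever grip at (357,127). In the top view the button is at about (343,222), the boss at (387,201) and the grip at (441,230). I'll triangulate these next.

```bash
cat > h.py <<'E'
from plant import bot
import cv2,numpy as np
def ray(c,u,v,V=None):
    V=np.linalg.inv(c["view"]) if V is None else V
    d=V[:3,:3]@np.array([(u-c["cx"])/c["fx"],-(v-c["cy"])/c["fy"],-1]); return V[:3,3],d/np.linalg.norm(d)
def plane(r,z): o,d=r; return o+d*(z-o[2])/d[2]
def tri(r1,r2):
    A=np.zeros((3,3));b=np.zeros(3)
    for o,d in(r1,r2): P=np.eye(3)-np.outer(d,d);A+=P;b+=P@o
    x=np.linalg.solve(A,b); return x,[np.linalg.norm((np.eye(3)-np.outer(d,d))@(x-o)) for o,d in(r1,r2)]
def blob(m,uv):  # component containing / nearest uv
    n,l,s,c=cv2.connectedComponentsWithStats(m.astype(np.uint8))
    ys,xs=np.nonzero(l); i=np.argmin((xs-uv[0])**2+(ys-uv[1])**2); k=l[ys[i],xs[i]]
    return c[k],s[k],(l==k)
E
python3 - <<'E'
from h import *
C={n:bot.get_calibration(n) for n in("scene","top")}
I={n:cv2.imread(f"pics/{n}0.png").astype(int) for n in C}
seeds={"button":dict(scene=(327,191),top=(343,222)),"grip":dict(scene=(360,126),top=(443,232))}
for k,sd in seeds.items():
    R=[]
    for n in C:
        m=I[n].max(2)<42
        w=np.zeros_like(m);x,y=sd[n];w[y-25:y+25,x-25:x+25]=1
        c,s,mm=blob(m&w,sd[n]);R.append(ray(C[n],*c))
        p=np.argwhere(mm)[:,::-1].astype(np.float32)
        print(k,n,c.round(1),s,[np.round(t,1) for t in cv2.minAreaRect(p)], plane(R[-1],129 if k=="button" else 116).round(1))
    print(k,tri(*R))
# plate in top
for n in C:
    im=I[n]; m=(im.max(2)<100)&(im.min(2)>42)&(im.max(2)-im.min(2)<22)
    m=cv2.morphologyEx(m.astype(np.uint8),cv2.MORPH_OPEN,np.ones((3,3)))
    c,s,mm=blob(m,(370,245) if n=="top" else (343,200)); p=np.argwhere(mm)[:,::-1].astype(np.float32)
    b=cv2.boxPoints(cv2.minAreaRect(p)); print(n,s,b.round(1).tolist()); print([plane(ray(C[n],*q),8).round(0).tolist() for q in b])
t=cv2.imread("pics/top0.png")[165:280,300:465]; s=cv2.imread("pics/scene0.png")[110:250,270:400]
a=cv2.resize(t,(790,550),interpolation=3);cv2.imwrite("pics/tc.png",a)
cv2.imwrite("pics/sc.png",cv2.resize(s,None,fx=4,fy=4,interpolation=3))
E
```

```text
button scene [326.8 190.9] [312 179  30  25 583] [array([326.5, 191. ]), array([24., 29.]), np.float64(90.0)] [592.1  65.4 129. ]
button top [343.8 223.3] [329 209  29  28 513] [array([343. , 222.5]), array([27., 28.]), np.float64(90.0)] [591.6  64.3 129. ]
button (array([592.20388422,  64.20143598, 127.00959905]), [np.float64(0.24930320837403525), np.float64(0.24930320837433692)])
grip scene [363.1 124.7] [353 121  21   9 127] [array([363. , 124.8]), array([ 6.6, 20. ]), np.float64(82.9)] [ 575.  -106.3  116. ]
grip top [443.5 233.4] [436 223  16  21 146] [array([443.4, 233.5]), array([22. ,  6.7]), np.float64(59.0)] [ 576.  -106.3  116. ]
grip (array([ 575.440402  , -106.15159987,  116.28146174]), [np.float64(0.4751799888919633), np.float64(0.4751799888918694)])
scene [ 289  142   67  103 3529] [[288.8999938964844, 243.1999969482422], [290.70001220703125, 141.89999389648438], [356.79998779296875, 143.10000610351562], [355.0, 244.3000030517578]]
[[644.0, 122.0, 8.0], [722.0, -103.0, 8.0], [590.0, -145.0, 8.0], [527.0, 85.0, 8.0]]
top [ 313  191  127   78 4030] [[312.1000061035156, 208.0], [421.3999938964844, 175.1999969482422], [439.70001220703125, 236.39999389648438], [330.3999938964844, 269.20001220703125]]
[[646.0, 122.0, 8.0], [711.0, -94.0, 8.0], [588.0, -124.0, 8.0], [526.0, 87.0, 8.0]]
```

View pics/tc.png

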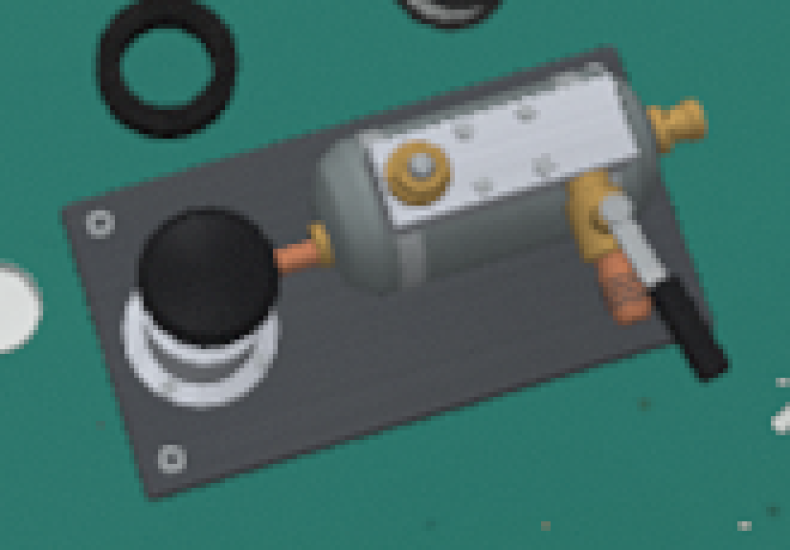

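The top crop shows pin tip at crop (423,163), lever cap at (614,207), and the lever angled slightly off the outlet. Next I'll fit the charger frame from the button, pin, pivot and plate edge, then dry-run the IK.

```bash
cat >> h.py <<'E'
def fit():
    c=bot.get_calibration("top")
    W=np.array([[592.2,64.2],plane(ray(c,388.3,199.1),117)[:2],plane(ray(c,428.2,208.3),121)[:2]])
    L=np.array([[0,78],[20,-10],[-16,-72.]])
    lc,wc=L.mean(0),W.mean(0); a=L-lc;b=W-wc
    yaw=np.arctan2((a[:,0]*b[:,1]-a[:,1]*b[:,0]).sum(),(a*b).sum())
    R=np.array([[np.cos(yaw),-np.sin(yaw)],[np.sin(yaw),np.cos(yaw)]]); t=wc-R@lc
    return yaw,R,t,W,W-(L@R.T+t)
def down(ang):  # tool down, tool y along world angle ang
    from scipy.spatial.transform import Rotation as Ro
    y=np.array([np.cos(ang),np.sin(ang),0]);z=np.array([0,0,-1.]);return Ro.from_matrix(np.c_[np.cross(y,z),y,z]).as_quat()
yaw,R,t,W,res=fit()
PIV=R@[-16,-72]+t
def push(th,gap,r=56,z=105.):  # pusher on clockwise side of lever at angle th
    a=yaw+np.pi+th; d=np.array([np.cos(a),np.sin(a)]); n=np.array([-d[1],d[0]])
    return [*(PIV+r*d-n*(6+9.5+gap)),z], down(a-FLIP)
FLIP=0
E
python3 - <<'E'
import h; from h import *
print(yaw,t,W.round(1).tolist(),res.round(1).tolist())
g=np.array([575.4,-106.2])-PIV; print("piv",PIV,"r",np.hypot(*g),"theta",(np.arctan2(g[1],g[0])-yaw-np.pi+np.pi)%(2*np.pi)-np.pi)
for f in(0,np.pi):
    h.FLIP=f
    for th,z in((.1,200),(.1,105),(.5,105),(1,105),(1.57,105),(1.57,200)):
        q=bot.solve_ik(*push(th,5,z=z)); print(f,th,z,None if q is None else np.round(q,2))
    q=bot.solve_ik([592,64,110],down(yaw+np.pi/2+f));print("pump",None if q is None else np.round(q,2))
E
```

```text
0.2865823175665204 [614.1482717   -9.31400179] [[592.2, 64.2], [636.4, -13.7], [618.9, -81.2]] [[0.1, -1.3], [0.2, -0.4], [-0.3, 1.7]]
piv [619.15346491 -82.90033232] r 49.57055784801456 theta 0.20274286863700564
0 0.1 200 [ 0.19  0.2  -0.27  0.   -1.1   0.19]
0 0.1 105 [ 0.19  0.29 -0.39  0.   -0.89  0.19]
0 0.5 105 [ 0.15  0.3  -0.37  0.   -0.9   0.64]
0 1 105 [ 0.11  0.34 -0.32  0.   -0.91  1.18]
0 1.57 105 [ 0.08  0.39 -0.24  0.   -0.94  1.78]
0 1.57 200 [ 0.08  0.31 -0.13  0.   -1.14  1.78]
pump [ 0.44  0.33 -0.32  0.   -0.92 -1.72]
3.141592653589793 0.1 200 [ 0.19  0.2  -0.27  0.   -1.1  -2.95]
3.141592653589793 0.1 105 [ 0.19  0.29 -0.39  0.   -0.89 -2.95]
3.141592653589793 0.5 105 [ 0.15  0.3  -0.37  0.   -0.9  -2.51]
3.141592653589793 1 105 [ 0.11  0.34 -0.32  0.   -0.91 -1.96]
3.141592653589793 1.57 105 [ 0.08  0.39 -0.24  0.   -0.94 -1.37]
3.141592653589793 1.57 200 [ 0.08  0.31 -0.13  0.   -1.14 -1.37]
pump [ 0.44  0.33 -0.32  0.   -0.92  1.42]
```

```bash
python3 - <<'E'
from h import *
F=lambda:np.round(bot.read_state()["contact_force"],1).tolist()
th0=.2
bot.move_gripper(0,20)
bot.line_to([430,-150,226],300)
bot.move_ptp(*push(th0,12,z=160)); print(bot.read_state()["t"],F())
p,o=push(th0,12); bot.line_to(p,100); s=bot.read_state(); print(s["t"],F(),s["tcp_pos"],p)
cv2.imwrite("pics/s1.png",cv2.resize(bot.camera("scene")[70:270,230:450,::-1],None,fx=3,fy=3,interpolation=3))
for th in np.arange(th0,1.46,.15):
    p,o=push(th,0 if th>th0 else 2); bot.line_to(p,100,o); print(round(th,2),F())
s=bot.read_state();print(s["t"],np.round(s["tcp_pos"],1),np.round(p,1))
cv2.imwrite("pics/t1.png",cv2.resize(bot.camera("top")[150:290,300:490,::-1],None,fx=4,fy=4,interpolation=3))
E
```

```text
4.8167 [1.0, -0.1, 0.2]
5.5167 [-0.0, 0.6, 0.5] [557.16210461 -84.82182207 105.4472518 ] [np.float64(556.7938310526619), np.float64(-84.77811440241693), 105.0]
0.2 [1.1, 0.4, -0.2]
0.35 [-1.1, -0.0, 0.8]
0.5 [-0.0, -0.2, 0.8]
0.65 [-0.3, 0.2, -1.1]
0.8 [0.1, -0.0, 0.2]
0.95 [-0.7, 0.4, 0.6]
1.1 [0.7, 0.1, 0.6]
1.25 [0.0, -0.4, -0.5]
1.4 [0.4, 0.3, -0.3]
8.2167 [ 610.  -140.1  104.9] [ 610.2 -140.3  105. ]
```

View pics/t1.png

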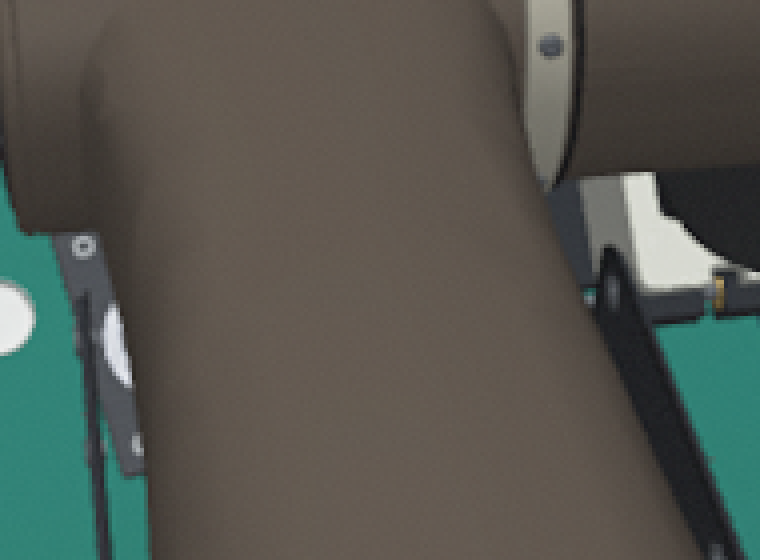

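The arm hides everything in the top view. I'll push on to the stop while watching the force, then look with the wrist camera.

```bash
python3 - <<'E'
from h import *
def F():
    return np.mean([(bot.pause(.02),bot.read_state()["contact_force"])[1] for _ in range(4)],0)
for th,gap in((1.5,0),(1.571,1),(1.571,0),(1.571,-1),(1.571,-2),(1.571,-3),(1.571,-4)):
    p,o=push(th,gap); bot.line_to(p,60,o); f=F(); x=f[:2]@R[:,0]; print(th,gap,f.round(1),"back",round(-x,1))
    if -x>6: break
s=bot.read_state();print(s["t"],np.round(s["tcp_pos"],1),np.round(p,1))
cv2.imwrite("pics/w1.png",bot.camera("wrist")[:,:,::-1])
E
```

```text
1.5 0 [-0.4  0.2 -0. ] back 0.3
1.571 1 [-0.2  0.3 -0.1] back 0.1
1.571 0 [-0.6 -0.5  0. ] back 0.7
1.571 -1 [-3.5 -1.2  2.3] back 3.7
1.571 -2 [-6.7 -2.   3.9] back 7.0
9.85 [ 620.6 -140.9  104.8] [ 622.  -140.4  105. ]
```

View pics/w1.png

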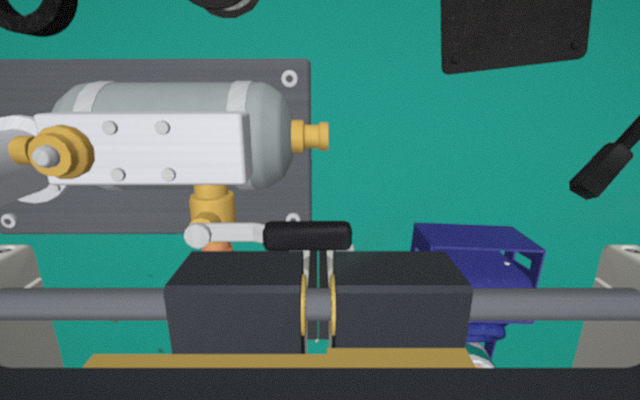

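The lever stands parallel to the manifold and plate edge, from (200,235) to (350,235), hard against its stop. I'll back off and pump.

```bash
cat >> h.py <<'E'
BT=[592.1,64.9]
def F(n=3): return np.mean([(bot.pause(.02),bot.read_state()["contact_force"])[1] for _ in range(n)],0)
E
python3 - <<'E'
from h import *
p,o=push(1.571,30); bot.line_to(p,120); bot.line_to([p[0],p[1],170],150)
cv2.imwrite("pics/w2.png",bot.camera("wrist")[:,:,::-1])
bot.line_to([*BT,170],200,down(yaw+np.pi/2+np.pi)); bot.line_to([*BT,142],100)
for z in(137,134,125,116,112,110):
    bot.line_to([*BT,z],60); s=F(); q=bot.read_state(); print(z,q["tcp_pos"].round(1),s.round(1))
bot.line_to([*BT,141],80); bot.pause(.3); print(F().round(1),bot.read_state()["t"])
E
```

```text
137 [592.3  64.9 137.3] [ 0.2 -0.7  0.1]
134 [592.4  65.  134.4] [-0.1 -0.3  3.2]
125 [592.6  65.  125.7] [-0.3 -0.3  6.2]
116 [592.6  65.  117.1] [-1.5 -0.2  9. ]
112 [592.6  65.  113.3] [-2.5  0.  10.2]
110 [592.6  65.  111.6] [-3.3 -0.1 12.4]
[-0.1 -0.3  0.3] 15.4
```

```bash
python3 - <<'E'
from h import *
for i in range(7):
    bot.line_to([*BT,107.5],70); bot.pause(.08); s=bot.read_state(); print(s["tcp_pos"][2].round(1),s["contact_force"].round(1))
    bot.line_to([*BT,141],90); bot.pause(.25)
print(bot.read_state()["t"])
bot.line_to([*BT,170],150); p,o=push(1.571,60,z=200); bot.line_to(p,200,o)
cv2.imwrite("pics/w3.png",bot.camera("wrist")[:,:,::-1]); print(bot.read_state()["t"],F())
E
```

```text
109.4 [-5.4  0.2 17.4]
109.3 [-5.7  0.3 17.6]
109.4 [-4.9  0.8 17.2]
109.3 [-6.1  1.2 18.3]
109.3 [-6.6  0.9 18.2]
109.3 [-5.6  1.5 17.4]
109.3 [-6.  -0.3 17.7]
25.7833
27.4583 [-0.14913359  0.10293929 -0.0207441 ]
```

View pics/w3.png

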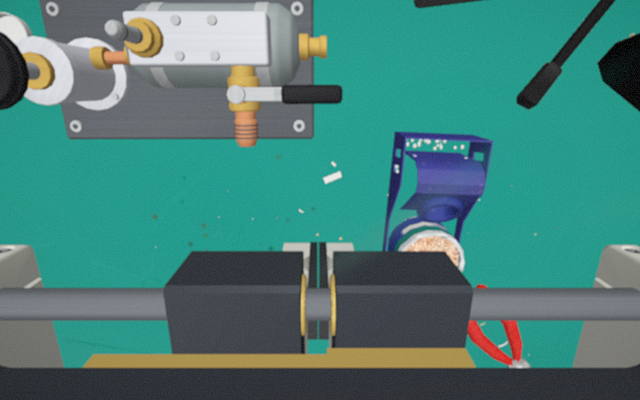

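The lever is still square. The pin stands well proud of its boss, with its tip at about (114,29). I'll check its height.

```bash
python3 - <<'E'
from h import *
from scipy.spatial.transform import Rotation as Ro
s=bot.read_state(); c=bot.get_calibration("wrist")
T=np.eye(4);T[:3,:3]=Ro.from_quat(s["eef_rot"]).as_matrix();T[:3,3]=s["tcp_pos"];V=T@c["T_tool_cam"]
P=R@[20,-10]+t
inv=np.linalg.inv(V)
for z in(110,115,117,130,134,139,144):
    q=inv@[*P,z,1]; print(z,(c["cx"]+c["fx"]*q[0]/-q[2]).round(1),(c["cy"]-c["fy"]*q[1]/-q[2]).round(1))
q=inv@[*PIV,121,1]; print("piv",c["cx"]+c["fx"]*q[0]/-q[2],c["cy"]-c["fy"]*q[1]/-q[2])
im=cv2.imread("pics/w3.png")[0:70,80:180]; cv2.imwrite("pics/w3c.png",cv2.resize(im,None,fx=7,fy=7,interpolation=3))
E
```

```text
110 132.4 38.6
115 128.4 37.5
117 126.8 37.0
130 115.4 33.9
134 111.7 32.9
139 106.7 31.6
144 101.6 30.1
piv 229.2248307667673 97.43924339733915
```

View pics/w3c.png

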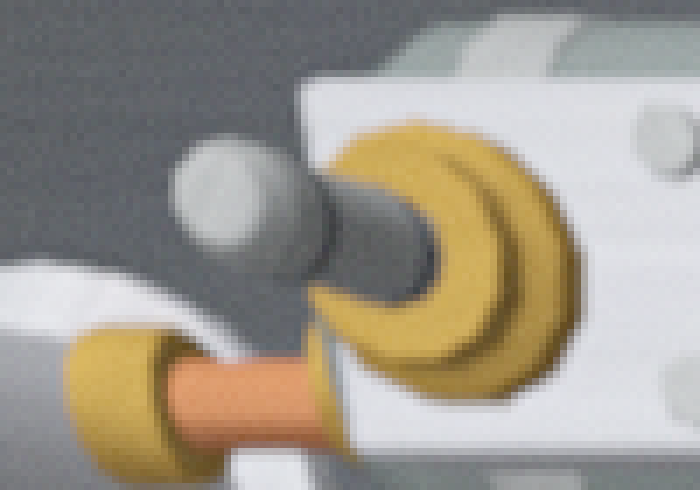

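The tip-to-boss offset is about 26 px, or roughly 28 mm proud, so the pin looks fully out. There is time for three more strokes, which do no harm. Then I'll clear off and take a last look.

```bash
python3 - <<'E'
from h import *
bot.line_to([*BT,170],220,down(yaw+np.pi/2+np.pi)); bot.line_to([*BT,141],120)
for i in range(3):
    bot.line_to([*BT,107.5],70); bot.pause(.08); print(bot.read_state()["tcp_pos"][2].round(1))
    bot.line_to([*BT,141],90); bot.pause(.25)
bot.line_to([*BT,180],150); p,o=push(1.571,60,z=200); bot.line_to(p,250,o); bot.line_to([430,-150,226],300)
print(bot.read_state()["t"],F())
a=bot.camera("top")[150:290,300:490,::-1]; b=bot.camera("scene")[100:270,220:400,::-1]
cv2.imwrite("pics/f.png",np.hstack([cv2.resize(x,(395,300),interpolation=3) for x in(a,b)]))
E
```

```text
110.0
109.3
109.3
35.5917 [0.14923417 0.0403338  0.19790294]
```

View pics/f.png

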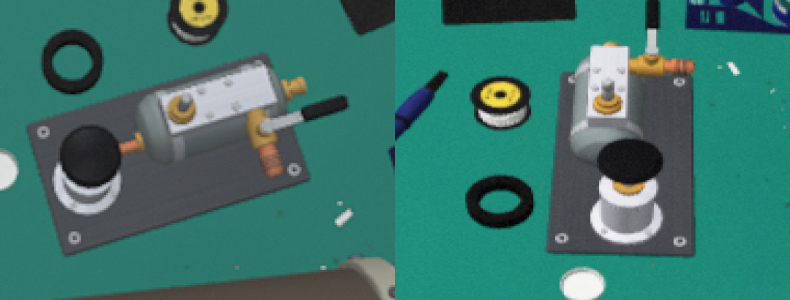

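The lever stands square across its outlet (grip at about (325,110) in the left half). The pin is out, the plunger is up, the tape, spool and dish are where they were, and the arm is clear.

```bash
python3 -c "
from plant import bot
print(bot.close_job())"
```

```text
the job is handed in; nothing more can be done
None
```

The job is handed in at about 36 s: valve closed against its stop, 11 strokes pumped, pin about 28 mm proud of its boss (29 mm is fully out) when last measured, before the final three strokes. The plunger is back up, the arm is clear, and the loose things look undisturbed.

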